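Index the decorating wheel by one hole

TASK

The bowl on the decorating wheel is ready for its next painted panel: press the spring plunger at the end of the wheel's arm in with the fingertips to free the wheel and, with the plunger in, turn the wheel anticlockwise (seen from above) to the very next hole, then let the plunger spring up and lock there and move clear. Do not turn the wheel backwards or on past that hole, and do not touch or shift the bowl or push aside the other things on the table; nothing is to be lifted or carried.

Things in the scene. Friction and masses are not known exactly. Their poses are not given: they have to be found in the camera images.
- index_base: The wheel's fixed round base, 280 mm across and 32 mm high, grey with a flat steel index plate on top. Six dark round holes, 21 mm across, lie evenly (60 degrees apart) on a circle of 110 mm radius, joined by a narrow dark slot. Origin: centre of the underside, on the wheel's axis; z up. The plunger starts over the hole on its own +x axis.
- wheel_centre (a point): Centre of the top face of the turning wooden wheel (156 mm across), on the vertical axis of rotation, 56 mm above the table. From it a dark steel arm reaches out to the plunger. The axes of this point turn with the wheel: x points along the arm towards the plunger.
- plunger_top (a point): Centre of the top face of the plunger's round steel cap: 42 mm across, flat, 9 mm thick, on a thin stem at the end of the wheel's arm, 110 mm from the axis; cap top 82 mm above the table when out, 26 mm above the wheel's top face. It goes straight down when pressed and moves round with the wheel.
- plunger (a joint): Press of the plunger, m: 0 out, 0.016 fully in (hard stop). Spring: about 2.3 N to start, 7.5 N fully in. Out over a hole, its pin locks the wheel (1 degree of play). In beyond 0.0115 the wheel turns easily: the friction of fingertips pressing on the cap carries it round. Let go between holes it stays 10 mm in, not locked; within 6 mm of a hole, or brought there, it springs up and centres itself.
- turntable (a joint): Turn of the wheel, rad, 0 at the start, grows anticlockwise seen from above. The next hole is at 1.047 (60 degrees); at the plunger this is an arc of 115 mm.
- next_hole (a point): Mouth of the next hole anticlockwise, in the fixed index plate, 32 mm above the table: the plunger's axis must end over it.
- bowl: Loose pale green ceramic bowl, 104 mm across the rim, 48 mm high, 0.22 kg, standing upright about the middle of the wheel; it rides round with it. Its rim is 104 mm above the table. Origin: centre of its underside.
- cup_near: Loose white cup, 56 mm across, 42 mm high, standing near the base. Origin: centre of the underside. Leave it.
- brush: Loose wooden brush, about 195 mm long, 9 mm thick, lying near the base along its own x. Leave it.
- glaze_jar: Loose brown glass jar with white cap, 64 mm across, 85 mm high, left of the wheel (+y). Origin under its centre. Leave it.
- mug: Loose terracotta mug, 76 mm across, 85 mm high, left of the wheel (+y). Origin under its centre. Leave it.
- plate: Loose white plate, 150 mm across, 20 mm high, right of the wheel (-y). Origin under its centre. Leave it.
- kiln_ring: Loose terracotta ring, 70 mm across, 25 mm high, right of the wheel (-y). Origin under its centre. Leave it.
- bottle_vase: Loose grey-blue little vase, 68 mm across, 90 mm high, right of the wheel (-y). Origin under its centre. Leave it.
There are look-alikes about, which are no part of the job. What is shaped like the bowl but purple or yellow is not meant.

How it is judged:
By the outcome, as a careful person would: the job done as asked, in the order asked, and still so for the second after the job is handed in, with the robot touching nothing.
It also fails if it takes over 38 s, if anything falls off the work surface, if the arm or the gripper's body presses on something with over 40 N, if the wrist force passes 120 N, or if a joint passes its speed limit or range.

ROBOT

A 7-joint arm with a two-finger parallel gripper is mounted at the origin on the work surface. World frame = base frame: x ahead of the robot, y to its left, z up, the work surface at z = 0. Lengths are in m, angles in degrees, forces in N, time in s.
With the tool pointing down it reaches from about 0.4 to 0.9 m from the base axis. Payload 5.6 kg.
Tool frame: the origin (TCP) lies midway between the tips of the shut fingers; the grasp point (between the pads) lies behind it (ctrl.tcp_to_grasp is the y of the grasp point in the tool frame, in m); y points along the fingers, x is the direction in which the jaws open and shut, and the axes are right-handed (so a half turn about y gives the same grasp; the last joint's range is limited). The gripper opens to 92 mm and grips with 3 to 60 N. Pads are 20 mm wide; open, the fingers measure 128 mm over their backs; the gripper's body (75 mm by 189 mm) begins 69 mm behind the grasp point.
Start: joints at [61.879, 26.786, -0.665, 91.828, 0.344, 61.387, -3.226], TCP at [0.281, -0.586, 0.215] pointing down, gripper open.
Joint ranges: [-144.91, 144.91], [-17.63, 115.5], [-89.93, 88.59], [15.96, 139.68], [-74.01, 254.01], [8.47, 105.57], [-167.45, 167.45]. Speed limits (degrees/s): [147.25, 147.25, 180, 180, 180, 180, 180].

INTERFACE

Orientations are given as a 3x3 rotation matrix whose columns are the frame's x, y, z axes.
In Python, from plant import telemetry, imaging, ticket, ctrl gives the robot as it stands.
- The arm moves only by the tool apply_moves, never from a script. Its argument "plan" is a list that holds one entry, the list of rows, each a list of 7 numbers: the shift along the tool's x, y, z normalised to -1 to 1, where 1 is 2 cm, then the turn, a rotation vector about the tool's x, y, z normalised to -1 to 1, where 1 is 5 degrees, then the gripper's target within -1 to 1 (shut at 1, half-way at 0, fully open at -1). In form: [[[dx, dy, dz, rx, ry, rz, fingers], ...]]. A call has 1 to 8 rows; each row shifts and turns the commanded pose from where the row before left it, along the tool's axes as they then stand; what a row does not reach is not made up. A row lasts 1/12 s, in which the tool goes at most 41.7 mm and 7.16 degrees, less where a joint would pass 70% of its speed; a pose out of reach is approached as far as the arm can. A call with a number of a shift or a turn outside -1 to 1 is refused whole. A call with a gripper value outside its range is refused whole. The fingers move at their own pace and stop on an object; the grip force is fixed at half the most. Time passes only in rows, so rows that do not move let the fingers close. It gives the time, the measured TCP pose, the force and the opening at its end, in the units of the state.
- telemetry.read_state(): the state, without advancing time (a new reading comes with each control period).
- imaging.read_camera(name): name is "side" or "top"; returns a dict with "image" (384x512x3 uint8, red, green, blue), "fx", "fy", "cx", "cy" (pixels), "dist" ([k1, k2, p1, p2, k3] as OpenCV has them; the pictures are not rectified), "world_from_camera" (4x4, takes a point from camera to world coordinates). Camera axes: x right, y down, z forward; pixel columns grow to the right and rows downward; lengths in m; the calibration is good to about 2 mm. A picture is of the moment at which its call begins. There is no depth.
- ticket.finish_job(): hands the job in, once; it reports no verdict.
The state is a dict: "clock": time; "qpos": joint angles; "joint_vel": joint speeds; "tau": joint torques, N m; "eef_pos": TCP position; "orientation": TCP orientation; "contact_force": force on the tool from outside, world axes, zero at the start; "wrist_torque": the same for the moment, N m; "grip_width": finger opening in m.
Only numpy, scipy, OpenCV 4.12 (cv2) and the standard library are available. Lean on these libraries where they do the work, as an engineer would, in place of code of your own. Each camera call takes 0.05 s, during which the arm holds its last target.

## Working session

There is one attempt and no reset: what is moved stays moved. The work goes in short steps, Python scripts to look and compute and a tool call to move; the robot and the scene stay as the last step left them, time stands still between calls to the robot, and variables do not carry over. Pictures are saved under pics/ and viewed, and the job is handed in when it is done.

Besides the shell and the picture viewer there is one more tool, called after ">>>" as name(argument=value, ...) on one line, values as JSON. apply_moves: Moves the arm, as the interface text tells. Its arguments: {"type":"object","properties":{"plan":{"type":"array"}},"required":["plan"]}

```bash
mkdir -p pics; ls; python3 - <<'E'
from plant import telemetry, imaging, ctrl
import cv2
s=telemetry.read_state()
print(s)
print([a for a in dir(ctrl) if a[0]!='_'], ctrl.tcp_to_grasp)
for n in("side","top"):
    c=imaging.read_camera(n); cv2.imwrite(f"pics/{n}0.png",c["image"][:,:,::-1])
    print({k:v for k,v in c.items() if k!="image"})
E
```

```text
pics
{'clock': 0.0, 'qpos': array([61.88032172, 26.83694028, -0.66339836, 91.87811096,  0.34446561,
       61.38751969, -3.22318667]), 'joint_vel': array([-0.0064475 , -0.01364891, -0.01554984, -0.0088304 , -0.164048  ,
       -0.00023814, -0.05141354]), 'tau': array([-4.39870737e-04, -5.20573282e+01, -1.27515735e-02, -2.43747640e+01,
       -5.66370750e-02,  1.72893255e-02,  1.75924129e-04]), 'eef_pos': array([ 0.28110369, -0.58544489,  0.21365   ]), 'orientation': array([[ 4.32933677e-01, -8.87944912e-04,  9.01425340e-01],
       [-9.01424078e-01,  1.51531533e-03,  4.32934563e-01],
       [-1.75036568e-03, -9.99998458e-01, -1.44383885e-04]]), 'contact_force': array([-1.25253616, -0.42433169, -0.10208431]), 'wrist_torque': array([-0.01011514,  0.03361485, -0.07131495]), 'grip_width': 0.09150557943382087}
['MotionError', 'tcp_to_grasp'] -0.0187
{'fx': 421.5608966015533, 'fy': 421.5608966015533, 'cx': 256.0600107566377, 'cy': 186.67961426304137, 'dist': array([-0.03917901,  0.        ,  0.        ,  0.        ,  0.        ]), 'world_from_camera': array([[-0.99254484, -0.08154183,  0.09058511,  0.4799949 ],
       [-0.12018208,  0.53116859, -0.83869911,  1.0553026 ],
       [ 0.0202731 , -0.84333319, -0.53700851,  0.7801757 ],
       [ 0.        ,  0.        ,  0.        ,  1.        ]])}
{'fx': 372.94379229820606, 'fy': 372.94379229820606, 'cx': 253.40280823834192, 'cy': 192.88487068746736, 'dist': array([-0.12195226,  0.        ,  0.        ,  0.        ,  0.        ]), 'world_from_camera': array([[ 0.0034163 , -0.98305799,  0.18326299,  0.36490586],
       [-0.99995484, -0.00173311,  0.00934395, -0.01831188],
       [-0.00886803, -0.18328663, -0.98301952,  1.38435226],
       [ 0.        ,  0.        ,  0.        ,  1.        ]])}
```

View pics/top0.png

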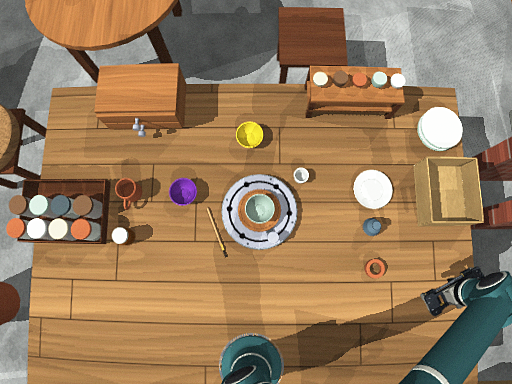

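View pics/side0.png

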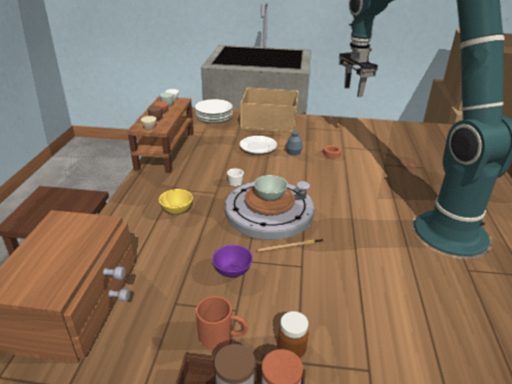

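```bash
python3 - <<'E'
import cv2
a=cv2.imread("pics/top0.png")[165:260,205:325]; cv2.imwrite("pics/topz.png",cv2.resize(a,None,fx=6,fy=6,interpolation=cv2.INTER_CUBIC))
a=cv2.imread("pics/side0.png")[160:245,215:325]; cv2.imwrite("pics/sidez.png",cv2.resize(a,None,fx=7,fy=7,interpolation=cv2.INTER_CUBIC))
E
```

```text
(no output)
```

View pics/topz.png

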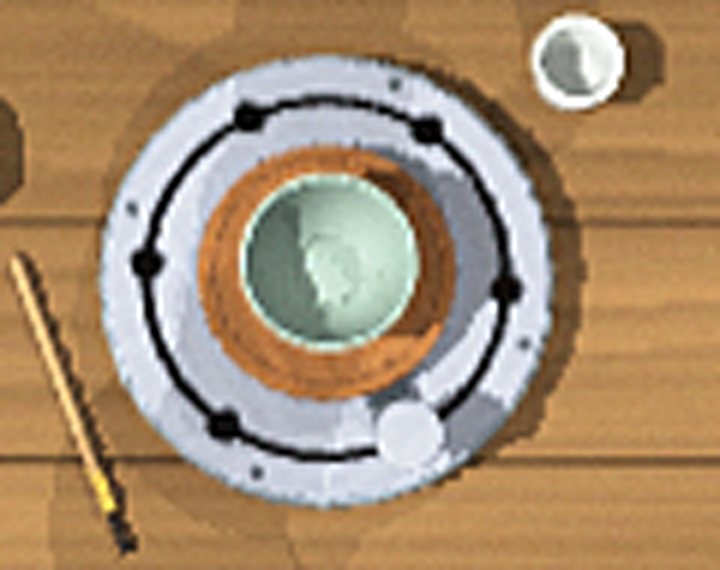

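View pics/sidez.png

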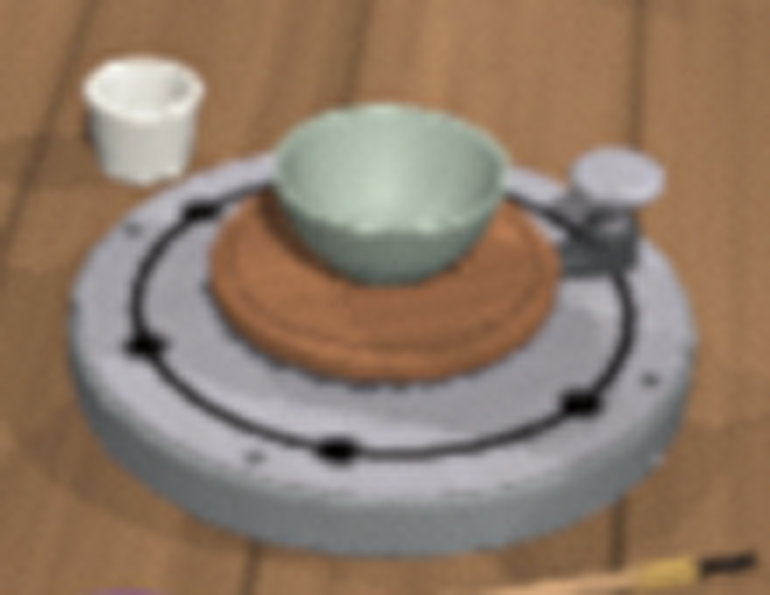

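The zoomed top view shows the cap at about (411,432), the next hole at (507,289), and the other holes at (429,131), (248,117), (147,263) and (226,425). In the zoomed side view the cap is at (618,178). Next I turn these into positions.

```bash
cat > h.py <<'E'
import numpy as np, cv2
from plant import telemetry, imaging
def ray(c,uv,z):
    K=np.array([[c["fx"],0,c["cx"]],[0,c["fy"],c["cy"]],[0,0,1]])
    p=cv2.undistortPoints(np.array([[uv]],float),K,np.array(c["dist"])).ravel()
    T=np.array(c["world_from_camera"]); d=T[:3,:3]@np.r_[p,1]; o=T[:3,3]
    return o+d*(z-o[2])/d[2]
E
python3 - <<'E'
from h import *
c=imaging.read_camera("top"); s=imaging.read_camera("side")
g=c["image"].astype(int)
crop=g[165:260,205:325].sum(2)
U=lambda u,v,k,ox,oy:((u+.5)/k-.5+ox,(v+.5)/k-.5+oy)
H=[]
for u,v in[(507,289),(429,131),(248,117),(147,263),(226,425)]:
    x,y=U(u,v,6,205,165); x0,y0=round(x),round(y)
    w=g[y0-3:y0+4,x0-3:x0+4].sum(2); w=np.clip(200-w,0,None)
    yy,xx=np.mgrid[-3:4,-3:4]; 
    H.append(ray(c,(x,y),.032)[:2])
H=np.array(H); print(H)
ctr=(H[1]+H[4])/2; ctr2=(H[0]+H[3])/2
print("ctr",ctr,ctr2, np.linalg.norm(H-(ctr+ctr2)/2,axis=1))
ctr=(ctr+ctr2)/2
ang=np.degrees(np.arctan2(*(H-ctr).T[::-1])); print(ang)
cap=ray(c,U(411,432,6,205,165),.082); print("cap top",cap, np.linalg.norm(cap[:2]-ctr),np.degrees(np.arctan2(*(cap[:2]-ctr)[::-1])))
print("cap side",ray(s,U(618,178,7,215,160),.082))
Hs=np.array([ray(s,U(u,v,7,215,160),.032)[:2] for u,v in[(200,210),(146,345),(339,450),(581,403)]])
print("side holes",Hs, "ctr",(Hs[0]+Hs[3])/2)
print("cup",ray(c,U(580,60,6,205,165),.042))
E
```

```text
[[ 0.54340107 -0.13611639]
 [ 0.64151921 -0.0893075 ]
 [ 0.65015643  0.02240235]
 [ 0.55895852  0.08348334]
 [ 0.46037876  0.03437107]]
ctr [ 0.55094898 -0.02746821] [ 0.55117979 -0.02631653] [0.10949253 0.10989869 0.11067611 0.11065764 0.1094399 ]
[-94.01338202 -34.60623359  26.4486899   85.90913859 145.95867697]
cap top [ 0.45305518 -0.0749862   0.082     ] 0.10917335775626381 -153.86247736023026
cap side [ 0.45460495 -0.06694443  0.082     ]
side holes [[ 0.64581672 -0.08933408]
 [ 0.65327463  0.02129423]
 [ 0.56208451  0.0833767 ]
 [ 0.46354393  0.03578784]] ctr [ 0.55468032 -0.02677312]
cup [ 0.6843464  -0.18234124  0.042     ]
```

>>> apply_moves(plan=[[[-0.5,0,0.49,0,0,0,1],[-1,0,0.97,0,0,0,1],[-1,0,0.97,0,0,0,1],[-1,0,0.97,0,0,0,1],[-1,0,0.97,0,0,0,1],[-1,0,0.97,0,0,0,1],[-1,0,0.97,0,0,0,1],[-1,0,0.97,0,0,0,1]]])

```text
clock: 0.87
eef_pos: [0.3479, -0.3863, 0.2145]
orientation: [[0.433, -0.0, 0.901], [-0.901, -0.0, 0.433], [-0.0, -1.0, -0.0]]
contact_force: [0.3, -0.4, 0.0]
grip_width: 0.0406
```

>>> apply_moves(plan=[[[-1,0,0.97,0,0,0,1],[-1,0,0.97,0,0,0,1],[-1,0,0.97,0,0,0,1],[-1,0,0.97,0,0,0,1],[-1,0,0.97,0,0,0,1],[-1,0,0.97,0,0,0,1],[-1,0,0.97,0,0,0,1],[-0.5,0,0.49,0,0,0,1]]])

```text
clock: 1.53
eef_pos: [0.4148, -0.1861, 0.2147]
orientation: [[0.436, 0.0, 0.9], [-0.9, 0.001, 0.436], [-0.0, -1.0, 0.001]]
contact_force: [0.4, 0.1, 0.4]
grip_width: 0.0004
```

>>> apply_moves(plan=[[[-0.83,0.5,0.82,0,0,0,1],[-0.83,0.5,0.82,0,0,0,1],[-0.83,0.5,0.82,0,0,0,1],[-0.83,0.5,0.82,0,0,0,1],[-0.83,0.5,0.82,0,0,0,1],[0,0.6,0,0,0,0,1],[0,0.6,0,0,0,0,1],[0,0.4,0,0,0,0,1]]])

```text
clock: 2.2
eef_pos: [0.4516, -0.0786, 0.1316]
orientation: [[0.434, -0.001, 0.901], [-0.901, 0.0, 0.434], [-0.001, -1.0, -0.001]]
contact_force: [-0.4, 0.4, 0.0]
grip_width: 0.0004
```

```bash
python3 - <<'E'
from h import *
s=telemetry.read_state(); print(s["eef_pos"],s["qpos"],s["contact_force"],s["grip_width"])
for n in("side","top"):
    im=imaging.read_camera(n)["image"][:,:,::-1]
    a=im[160:245,215:325] if n=="side" else im[165:260,205:325]
    cv2.imwrite(f"pics/{n}1.png",cv2.resize(a,None,fx=6,fy=6,interpolation=cv2.INTER_CUBIC))
E
```

```text
[ 0.45156371 -0.07857674  0.13155278] [ 21.64566963  16.59536447 -18.25251836 121.0117084    7.45704234
  43.49871267 -65.60328627] [-0.42765143  0.41887601  0.04243417] 0.0004440088752930034
```

View pics/side1.png

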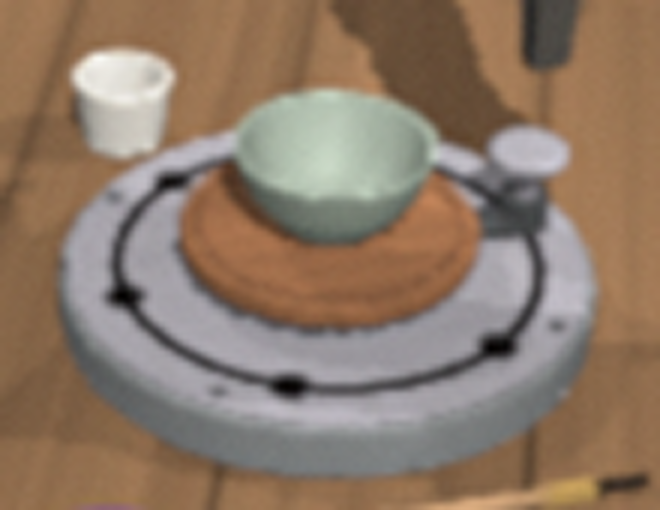

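View pics/top1.png

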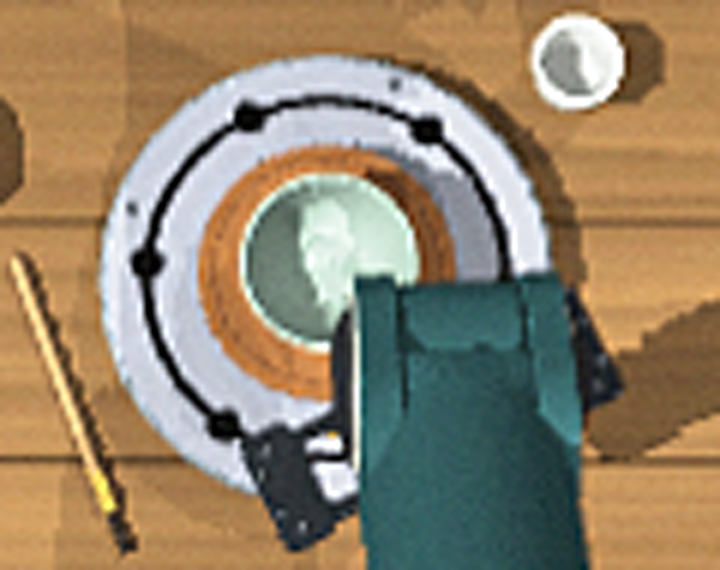

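>>> apply_moves(plan=[[[0,0.9,0,0,0,0,1],[0,0.8,0,0,0,0,1],[0,0,0,0,0,0,1]]])

```text
clock: 2.55
eef_pos: [0.4505, -0.0794, 0.097]
orientation: [[0.432, -0.004, 0.902], [-0.902, 0.001, 0.432], [-0.002, -1.0, -0.003]]
contact_force: [-0.7, -0.2, -0.5]
grip_width: 0.0007
```

>>> apply_moves(plan=[[[-0.14,0.2,0.19,0,0,0,1],[0,0.4,0,0,0,0,1],[0,0.2,0,0,0,0,1],[0,0.1,0,0,0,0,1],[0,0,0,0,0,0,1]]])

```text
clock: 2.97
eef_pos: [0.4548, -0.0748, 0.0808]
orientation: [[0.433, 0.001, 0.901], [-0.901, 0.0, 0.433], [0.0, -1.0, 0.001]]
contact_force: [1.2, 0.3, 3.0]
grip_width: 0.0003
```

```bash
python3 - <<'E'
from h import *
s=telemetry.read_state(); print(s["eef_pos"],s["contact_force"])
im=imaging.read_camera("side")["image"][:,:,::-1]
cv2.imwrite(f"pics/side2.png",cv2.resize(im[160:245,215:325],None,fx=6,fy=6,interpolation=cv2.INTER_CUBIC))
E
```

```text
[ 0.45475585 -0.07484807  0.08078142] [1.16977068 0.3002162  3.04537994]
```

View pics/side2.png

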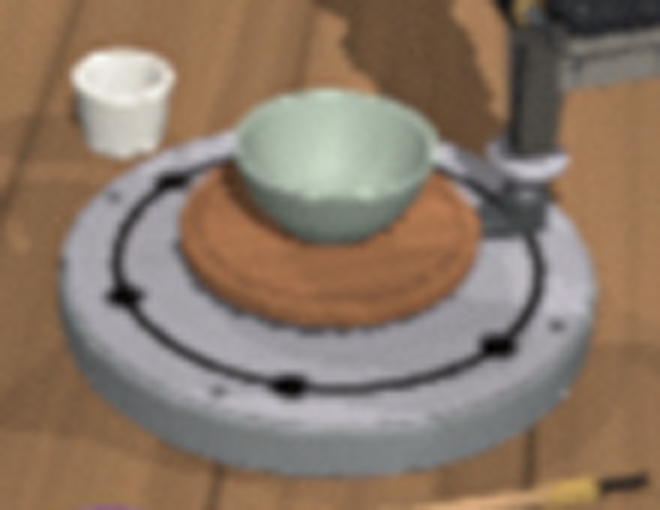

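The fingertips are centred on the cap and the force reads 3 N, so contact is made. Next I press.

>>> apply_moves(plan=[[[0,0.2,0,0,0,0,1],[0,0.2,0,0,0,0,1],[0,0.2,0,0,0,0,1],[0,0.1,0,0,0,0,1],[0,0,0,0,0,0,1],[0,0,0,0,0,0,1]]])

```text
clock: 3.52
eef_pos: [0.4549, -0.075, 0.0668]
orientation: [[0.433, 0.001, 0.901], [-0.901, -0.0, 0.433], [0.001, -1.0, 0.001]]
contact_force: [-1.2, 0.4, 8.1]
grip_width: 0.0001
```

>>> apply_moves(plan=[[[0,0.05,0,0,0,0,1],[0.118,0,0.001,0,-0.25,0,1],[0.235,0,0.005,0,-0.5,0,1],[0.235,0,0.005,0,-0.5,0,1],[0.235,0,0.005,0,-0.5,0,1],[0.235,0,0.005,0,-0.5,0,1],[0.118,0,0.001,0,-0.25,0,1],[0,0,0,0,0,0,1]]])

```text
clock: 4.18
eef_pos: [0.4679, -0.0958, 0.0663]
orientation: [[0.618, 0.002, 0.786], [-0.786, -0.001, 0.618], [0.002, -1.0, 0.001]]
contact_force: [-0.6, -0.6, 11.2]
grip_width: 0.0
```

```bash
python3 - <<'E'
from h import *
s=telemetry.read_state(); print(s["eef_pos"],s["contact_force"],s["orientation"])
d=s["eef_pos"][:2]-[.5515,-.027]; print(np.hypot(*d),np.degrees(np.arctan2(d[1],d[0])))
im=imaging.read_camera("side")["image"][:,:,::-1]
cv2.imwrite(f"pics/side3.png",cv2.resize(im[160:245,215:325],None,fx=6,fy=6,interpolation=cv2.INTER_CUBIC))
E
```

```text
[ 0.46788154 -0.09580715  0.06632796] [-0.58843848 -0.61710949 11.15757394] [[ 6.17937545e-01  2.17288135e-03  7.86224185e-01]
 [-7.86224462e-01 -9.25357164e-04  6.17940320e-01]
 [ 2.07024918e-03 -9.99997211e-01  1.13655954e-03]]
0.10828882791162223 -140.55005030904363
```

View pics/side3.png

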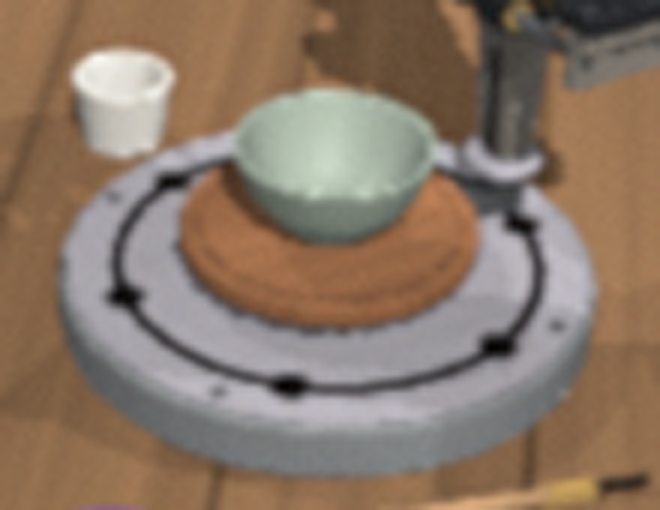

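The wheel is following: it has turned about 12.5° and the old hole is now uncovered at (520,222). Continuing.

>>> apply_moves(plan=[[[0.118,0,0.001,0,-0.25,0,1],[0.235,0,0.005,0,-0.5,0,1],[0.235,0,0.005,0,-0.5,0,1],[0.235,0,0.005,0,-0.5,0,1],[0.235,0,0.005,0,-0.5,0,1],[0.235,0,0.005,0,-0.5,0,1],[0.235,0,0.005,0,-0.5,0,1],[0.235,0,0.005,0,-0.5,0,1]]])

```text
clock: 4.9
eef_pos: [0.4936, -0.1194, 0.0664]
orientation: [[0.839, 0.002, 0.545], [-0.545, -0.001, 0.839], [0.002, -1.0, 0.0]]
contact_force: [-0.6, 0.1, 9.9]
grip_width: 0.0003
```

```bash
python3 - <<'E'
from h import *
s=telemetry.read_state(); print(s["eef_pos"],s["contact_force"])
d=s["eef_pos"][:2]-[.5515,-.027]; print(np.hypot(*d),np.degrees(np.arctan2(d[1],d[0])))
E
```

```text
[ 0.49357588 -0.11940132  0.06635899] [-0.5580073   0.05695196  9.88455026]
0.10905598205554927 -122.08258996722833
```

>>> apply_moves(plan=[[[0.235,0,0.005,0,-0.5,0,1],[0.235,0,0.005,0,-0.5,0,1],[0.235,0,0.005,0,-0.5,0,1],[0.235,0,0.005,0,-0.5,0,1],[0.235,0,0.005,0,-0.5,0,1],[0.235,0,0.005,0,-0.5,0,1],[0.235,0,0.005,0,-0.5,0,1],[0.118,0,0.001,0,-0.25,0,1]]])

```text
clock: 5.57
eef_pos: [0.526, -0.1339, 0.0664]
orientation: [[0.969, 0.002, 0.247], [-0.247, -0.001, 0.969], [0.002, -1.0, -0.001]]
contact_force: [-0.7, -2.1, 9.5]
grip_width: 0.0001
```

```bash
python3 - <<'E'
from h import *
im=imaging.read_camera("side")["image"][:,:,::-1]
s=telemetry.read_state(); print(s["eef_pos"],s["contact_force"])
d=s["eef_pos"][:2]-[.5515,-.027]; print(np.hypot(*d),np.degrees(np.arctan2(d[1],d[0])))
cv2.imwrite(f"pics/side4.png",cv2.resize(im[150:245,215:325],None,fx=6,fy=6,interpolation=cv2.INTER_CUBIC))
im=imaging.read_camera("top")["image"][:,:,::-1]
cv2.imwrite(f"pics/top4.png",cv2.resize(im[165:260,205:325],None,fx=6,fy=6,interpolation=cv2.INTER_CUBIC))
E
```

```text
[ 0.5263741  -0.13400166  0.06640921] [ 0.15413829 -2.09107596  8.01573516]
0.10991208523461658 -103.21466090106101
```

View pics/side4.png

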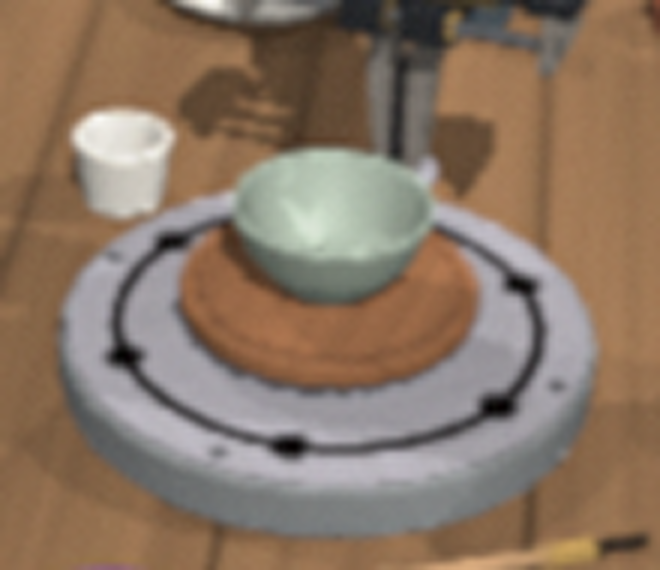

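View pics/top4.png

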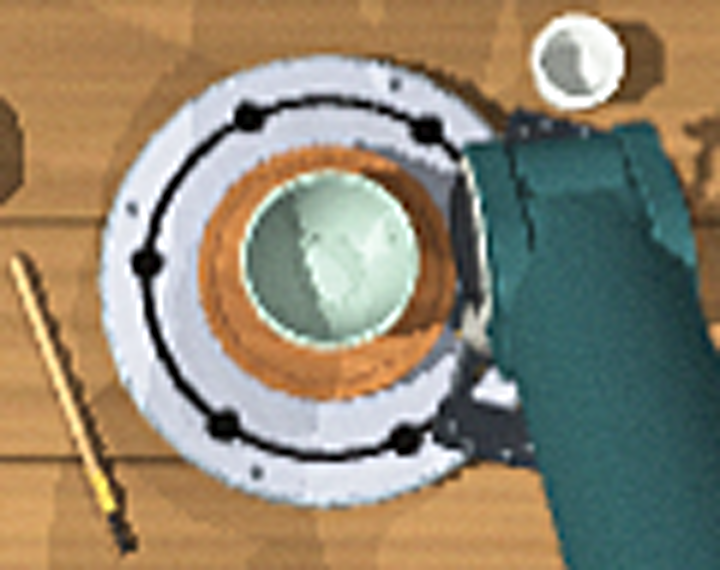

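The cap is still centred under the fingertips, with its right edge at about (440,170) in the side zoom, and the bowl has ridden round without disturbance. About 8° remains; I will stop about 1° short and let the pin centre itself.

>>> apply_moves(plan=[[[0.235,0,0.005,0,-0.5,0,1],[0.235,0,0.005,0,-0.5,0,1],[0.19,0,0.004,0,-0.4,0,1],[0.11,0,0.002,0,-0.24,0,1],[0,0,0,0,0,0,1],[0,0,0,0,0,0,1]]])

```text
clock: 6.17
eef_pos: [0.541, -0.1368, 0.0664]
orientation: [[0.994, 0.002, 0.108], [-0.108, -0.002, 0.994], [0.003, -1.0, -0.001]]
contact_force: [0.1, -2.0, 8.0]
grip_width: 0.0006
```

```bash
python3 - <<'E'
from h import *
im=imaging.read_camera("side")["image"][:,:,::-1]
s=telemetry.read_state(); print(s["eef_pos"],s["contact_force"])
d=s["eef_pos"][:2]-[.5515,-.027]; print(np.hypot(*d),np.degrees(np.arctan2(d[1],d[0])))
cv2.imwrite(f"pics/side5.png",cv2.resize(im[150:245,215:325],None,fx=6,fy=6,interpolation=cv2.INTER_CUBIC))
E
```

```text
[ 0.54097956 -0.13675175  0.06640934] [-0.03060513 -1.87333725  8.08401092]
0.11025482376468305 -95.47545704021694
```

View pics/side5.png

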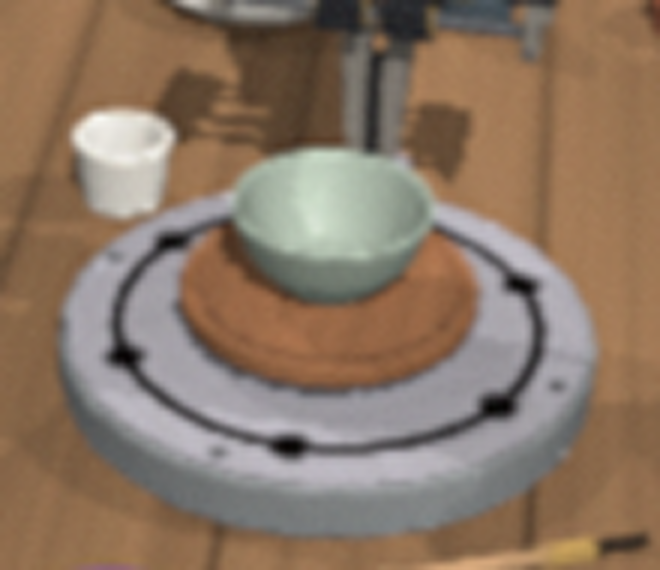

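>>> apply_moves(plan=[[[0.07,0,0.001,0,-0.14,0,1],[0,0,0,0,0,0,1],[0,-0.15,0,0,0,0,1],[0,-0.3,0,0,0,0,1],[0,-0.3,0,0,0,0,1],[0,-0.5,0,0,0,0,1],[0,-0.8,0,0,0,0,1],[0,-1,0,0,0,0,1]]])

```text
clock: 6.88
eef_pos: [0.5397, -0.1352, 0.1261]
orientation: [[0.996, -0.003, 0.095], [-0.095, 0.001, 0.996], [-0.004, -1.0, 0.001]]
contact_force: [0.5, 0.2, 0.5]
grip_width: 0.0003
```

>>> apply_moves(plan=[[[0,-1,0,0,0,0,1],[0,-1,0,0,0,0,1],[0,-1,0,0,0,0,1],[0,-1,-0.3,0,0,0,1],[0,0,-1,0,0,0,1],[0,0,-1,0,0,0,1],[0,0,-1,0,0,0,1],[0,0,-1,0,0,0,1]]])

```text
clock: 7.55
eef_pos: [0.5323, -0.2217, 0.2067]
orientation: [[0.996, -0.001, 0.094], [-0.094, 0.0, 0.996], [-0.001, -1.0, 0.0]]
contact_force: [1.2, 0.1, -1.0]
grip_width: 0.0003
```

>>> apply_moves(plan=[[[0,0,-1,0,0,0,1],[0,0,-1,0,0,0,1],[0,0,-1,0,0,0,1],[0,0,-1,0,0,0,1],[0,0,-1,0,0,0,1],[0,0,-1,0,0,0,1],[0,0,-0.5,0,0,0,1],[0,0,0,0,0,0,1]]])

```text
clock: 8.22
eef_pos: [0.5194, -0.3531, 0.2061]
orientation: [[0.995, -0.001, 0.099], [-0.099, -0.0, 0.995], [-0.001, -1.0, -0.0]]
contact_force: [0.5, 0.2, 0.5]
grip_width: 0.0004
```

```bash
python3 - <<'E'
from h import *
im=imaging.read_camera("side")["image"][:,:,::-1]
s=telemetry.read_state(); print(s["eef_pos"],s["contact_force"])
cv2.imwrite(f"pics/side6.png",cv2.resize(im[150:245,215:325],None,fx=6,fy=6,interpolation=cv2.INTER_CUBIC))
cv2.imwrite(f"pics/side6f.png",im)
im=imaging.read_camera("top")["image"][:,:,::-1]
cv2.imwrite(f"pics/top6f.png",im)
cv2.imwrite(f"pics/top6.png",cv2.resize(im[165:260,205:325],None,fx=6,fy=6,interpolation=cv2.INTER_CUBIC))
E
```

```text
[ 0.52008352 -0.35090076  0.20611989] [-0.02255232 -0.55948738  0.37561193]
```

View pics/side6.png

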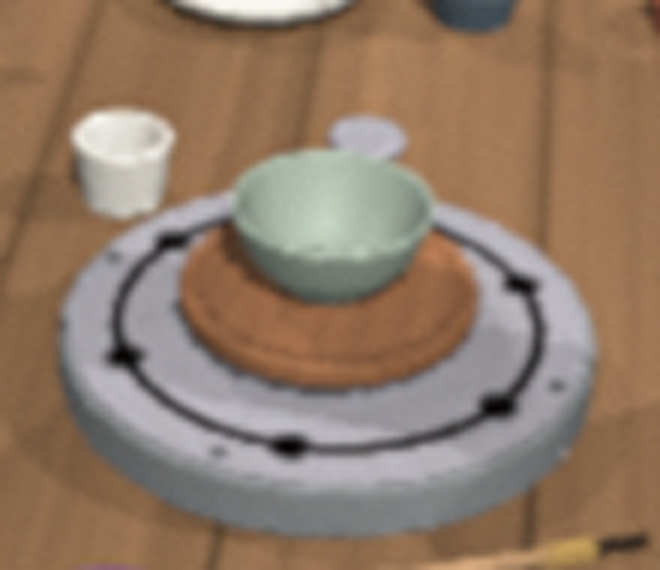

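View pics/top6.png

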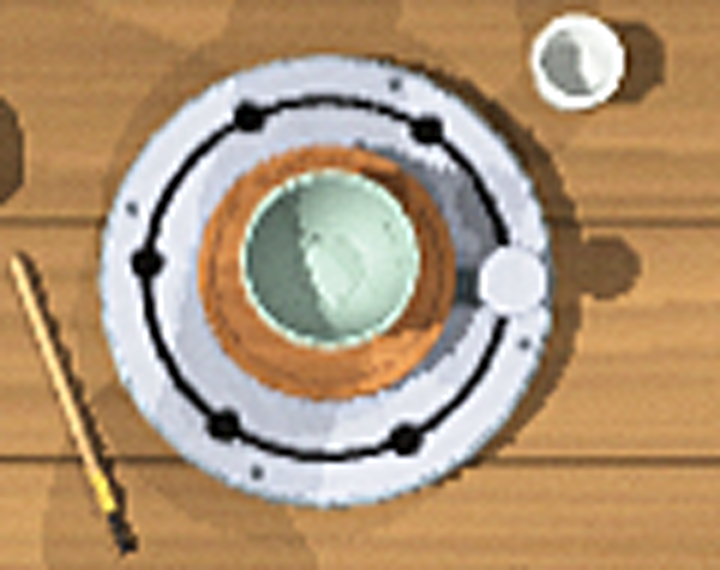

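View pics/top6f.png

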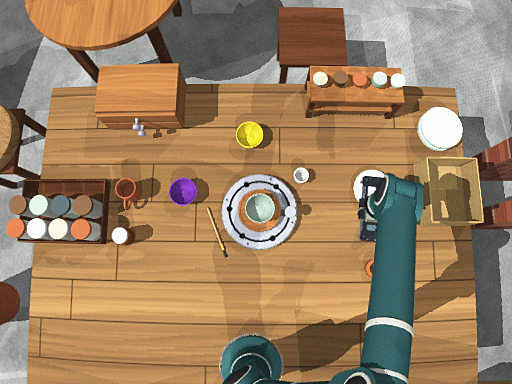

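The cap now sits over the next hole, at (514,280) in the top zoom and (368,136) in the side zoom. I check its angle and height from both views.

```bash
python3 - <<'E'
from h import *
c=imaging.read_camera("top"); s=imaging.read_camera("side")
U=lambda u,v,k,ox,oy:((u+.5)/k-.5+ox,(v+.5)/k-.5+oy)
for z in(.072,.082):
    p=ray(c,U(514,280,6,205,165),z); q=ray(s,U(368,134,6,215,150),z)
    d=p[:2]-[.5515,-.027]; print(z,p,q,np.hypot(*d),np.degrees(np.arctan2(d[1],d[0])))
E
```

```text
0.072 [ 0.54349155 -0.13684813  0.072     ] [ 0.54526412 -0.15123459  0.072     ] 0.11013967310603763 -94.1697577484974
0.082 [ 0.54213074 -0.1359449   0.082     ] [ 0.54434246 -0.13419733  0.082     ] 0.10934703360893361 -94.9153409042825
```

```bash
python3 -c "
from plant import ticket; print(ticket.finish_job())"
```

```text
the job is handed in; nothing more can be done
None
```

I pressed the plunger about 15–16 mm in with the shut fingertips (8–11 N) and turned the wheel about 59° anticlockwise. I then lifted straight up so the plunger could spring out, moved clear, and handed the job in at about 8.4 s.

- **Locked at the next hole:** the last pictures put the cap over the next hole at -94.9° (it started at -153.9°). The expected angle is -94°, so it is within the 1° of play plus picking error. Both cameras agree to about 3 mm with the cap at full height, 82 mm, so the plunger is out. I did not test the lock by pushing the wheel.
- **Nothing else disturbed:** the bowl rode round in the middle of the wheel. The cup, brush, jar, mug and vase look where they were. In the last top view the arm partly hid the plate and the ring, but it passed well above them. The hand was clear, with the force reading near zero.
- **One check disagreed:** at the start the side view put the cap about 8 mm off in y from the top view. I used the top view and the hole circle, and the fingertips then met the cap close to its centre.

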